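# Put the setting bars back in the bench rack and lock them in again with its pinned keeper

## Task

First lift the aluminium keeper off the rack's two dowel pins and lay it down flat, fin up, on the middle of the rubber mat. Then put away the flat steel setting bars lying on the bench: slide each one lengthwise, all the way in until it stops, into the rack pocket made for its width. Finally put the keeper back over both pins, fin up and flat on the base plate, so that it locks the bars in; work round the other things on the bench without shoving them from their places.

Things in the scene. Friction and masses are not known exactly. Their poses are not given: they have to be found in the camera images.
- rack: Low blue steel rack, bolted down; place and yaw vary, mouths face roughly the robot's left (+y). Origin on the table below the middle of the row of pocket mouths; x points INTO the pockets, y along the row, z up. Base plate 10 mm thick, 270 mm long (y), from x = -88 to +96 mm. Behind the mouths a block with a clear roof, top 30 mm above the table (34 mm at the steel lip over the mouths).
- bar12: Plain steel setting bar, 140 x 12 x 12 mm (long axis x, width y, thickness z), origin at its centre; lies flat on the table; about 0.16 kg, varies. Told from the others by its width. Either end may go in first. Fully home, its centre is 15 mm inside the mouth and 55 mm sticks out. May be absent (no reading, nothing to do).
- bar18: Plain steel setting bar, 140 x 18 x 12 mm (long axis x, width y, thickness z), origin at its centre; lies flat on the table; about 0.24 kg, varies. Told from the others by its width. Either end may go in first. Fully home, its centre is 15 mm inside the mouth and 55 mm sticks out. May be absent (no reading, nothing to do).
- bar24: Plain steel setting bar, 140 x 24 x 12 mm (long axis x, width y, thickness z), origin at its centre; lies flat on the table; about 0.32 kg, varies. Told from the others by its width. Either end may go in first. Fully home, its centre is 15 mm inside the mouth and 55 mm sticks out. May be absent (no reading, nothing to do).
- bar30: Plain steel setting bar, 140 x 30 x 12 mm (long axis x, width y, thickness z), origin at its centre; lies flat on the table; about 0.40 kg, varies. Told from the others by its width. Either end may go in first. Fully home, its centre is 15 mm inside the mouth and 55 mm sticks out. May be absent (no reading, nothing to do).
- pocket12 (a point): Mouth of the pocket for the 12 mm bar: middle of the mouth, on the pocket floor, which is the base plate's top (10 mm above the table). Pocket 14 mm wide, 15 mm high, 85 mm deep to a solid back wall, 4 mm 45-degree lead-ins at the sides of the mouth; centre at y = -81 mm of the rack. Axes as the rack: x into the pocket, z up.
- pocket18 (a point): Mouth of the pocket for the 18 mm bar: middle of the mouth, on the pocket floor, which is the base plate's top (10 mm above the table). Pocket 20 mm wide, 15 mm high, 85 mm deep to a solid back wall, 4 mm 45-degree lead-ins at the sides of the mouth; centre at y = -36 mm of the rack. Axes as the rack: x into the pocket, z up.
- pocket24 (a point): Mouth of the pocket for the 24 mm bar: middle of the mouth, on the pocket floor, which is the base plate's top (10 mm above the table). Pocket 26 mm wide, 15 mm high, 85 mm deep to a solid back wall, 4 mm 45-degree lead-ins at the sides of the mouth; centre at y = 15 mm of the rack. Axes as the rack: x into the pocket, z up.
- pocket30 (a point): Mouth of the pocket for the 30 mm bar: middle of the mouth, on the pocket floor, which is the base plate's top (10 mm above the table). Pocket 32 mm wide, 15 mm high, 85 mm deep to a solid back wall, 4 mm 45-degree lead-ins at the sides of the mouth; centre at y = 72 mm of the rack. Axes as the rack: x into the pocket, z up.
- pin_a (a point): Tip of a dowel pin on the rack: 10 mm diameter, 22 mm tall above the base plate, top 6 mm tapered to 4 mm; 72 mm in front of the mouth line, at y = -120 mm of the rack.
- pin_b (a point): Tip of a dowel pin on the rack: 10 mm diameter, 22 mm tall above the base plate, top 6 mm tapered to 4 mm; 72 mm in front of the mouth line, at y = 120 mm of the rack.
- seat (a point): Point on the rack's base plate (10 mm above the table) midway between the two pins: where the keeper's origin lies when it is seated. Axes as the rack; y runs from pin to pin.
- keeper: Aluminium keeper: strip 28 (x) x 264 (y) x 14 mm thick, two 12 mm through holes 240 mm apart on its centre line, grip fin on top in the middle, 14 mm (x) x 70 mm (y), 14 to 42 mm above the underside. Origin: centre of underside. About 0.33 kg. Starts seated on the pins, fin up. Fits either way round. On the pins it clears bars that are home by 3 mm; a bar sticking out blocks it.
- bush: Bystander: brass ring 28 mm across, 14 mm high, standing among the bars. Origin: centre of its underside.
- tape: Bystander: roll of tape, 90 mm across, 24 mm high, lying flat. Origin: centre of its underside.
- driver: Bystander: screwdriver lying on the table near the robot.
- oil: Bystander: oil bottle 56 mm across, 150 mm tall. Origin: centre of its underside.
- mug: Bystander: white mug 80 mm across, 90 mm tall. Origin: centre of its underside.
- can: Bystander: can 66 mm across, 120 mm tall. Origin: centre of its underside.
- scraps: Bystander: open blue box 120 x 170 x 50 mm. Origin: centre of its underside.
- slug: Bystander: steel slug 36 mm across, 30 mm high. Origin: centre of its underside.
- mat: Black rubber mat, 300 (x) x 80 (y) x 4 mm, fixed to the table at the robot's left. Origin: centre of its underside; its top is 4 mm above the table. x runs along its length, roughly away from the robot.
Not all that is in view belongs to the job. Leave any red, turquoise or yellow look-alike of the bar18 alone.

How it is judged:
By the outcome, as a careful person would: the job done as asked, in the order asked, and still so for the second after the job is handed in, with the robot touching nothing.
Of bar12, bar18, bar24, bar30 only 3 to 4 are there at a start; the rules pass over those that are not, and their reading is None.
At some moment in a run one of bar12, bar18, bar24, bar30, keeper may be knocked a few centimetres aside while the robot is not near it.
Once in a run the grip may slacken for a moment while it holds something.
It also fails if it takes over 210 s, if anything falls off the work surface, if the arm or the gripper's body presses on something with over 40 N, if the wrist force passes 120 N, or if a joint passes its speed limit or range.

## Robot

A 6-joint arm with a two-finger parallel gripper is mounted at the origin on the work surface. World frame = base frame: x ahead of the robot, y to its left, z up, the work surface at z = 0. Lengths are in mm, angles in rad, forces in N, time in s.
With the tool pointing down it reaches from about 350 to 775 mm from the base axis. Payload 7.3 kg.
Tool frame: the origin (TCP) lies on the centre line of the jaws, within the pads' length; the fingertips stand 22 mm ahead of it and the grasp point (between the pads) lies 3 mm ahead of it; z points along the fingers, y is the direction in which the jaws open and shut (so a half turn about z gives the same grasp; the last joint's range is limited). The gripper opens to 92 mm and grips with 3 to 60 N. Pads are 19 mm wide; open, the fingers measure 130 mm over their backs; the gripper's body (75 mm by 190 mm) begins 47 mm behind the grasp point.
Start: joints at [-1.307, 0.342, 1.524, -0, 1.275, -0.146], TCP at [209.197, -481.539, 248.741] pointing down, gripper open.
Joint ranges: [-2.53, 2.53], [-0.77, 2.02], [0.04, 2.7], [-1, 4.14], [0.28, 2.66], [-3.11, 3.11]. Speed limits (rad/s): [2.57, 2.57, 3.14, 3.14, 3.14, 3.14].

## Interface

Orientations are given as [roll, pitch, yaw] about the fixed x, y, z axes, in that order (R = Rz(yaw) Ry(pitch) Rx(roll)).
In Python, from plant import get_obs, capture, bot, spot_in gives the robot as it stands.
- The arm moves only by the shell command python3 -m handwheel 'ROWS' [OPENING]. ROWS is JSON, a list of rows, each a list of 2 entries, a list of its own where there are three numbers: the shift along the world's x, y, z in mm, then the turn, a rotation vector about the world's x, y, z in rad. In form: [[[x, y, z], [wx, wy, wz]], ...]. A call has 1 to 12 rows; each row shifts and turns the commanded pose from where the row before left it; what a row does not reach is not made up. A row lasts 1/8 s, in which the tool goes at most 62.5 mm and 10.7 degrees, less where a joint would pass 70% of its speed; a pose out of reach is approached as far as the arm can. A call is refused whole if a number of a shift passes 62.5 or a number of a turn 0.188, either way. A call with a gripper value outside its range is refused whole. OPENING is the closure, from 0 (fully open) to 1 (shut), set as the call begins (- or left out, the last holds). The fingers move at their own pace and stop on an object; the grip force is fixed at half the most. Time passes only in rows, so rows that do not move let the fingers close. It gives the time, the measured TCP pose, the force and the opening at its end, in the units of the state.
- get_obs(): the state, without advancing time (a new reading comes with each control period).
- capture(name): name is "scene" or "top"; returns a dict with "img" (420x560x3 uint8, red, green, blue), "fx", "fy", "cx", "cy" (pixels), "cam_to_world" (4x4, takes a point from camera to world coordinates). Camera axes: x right, y up, looking along -z (the intrinsics and any distortion apply to the point x, -y, -z); pixel columns grow to the right and rows downward; lengths in mm; the calibration is good to about 2 mm. A picture is of the moment at which its call begins. There is no depth.
- bot.close_job(): hands the job in, once; it reports no verdict.
Trained networks look in the newest picture that a camera, given by its name, has taken for a name from the list of things; names that differ only in an ending like _2 or _b are one class to them, and where a whole thing is asked for, a point or a joint stands for the part that bears it (a point fixed in the world has none). Each returns a list of dicts, best first, with "score" (0 to 1); they miss things now and then, are a little off and sometimes report something else, mostly with a low value. They report only what shows in the picture. A call takes as long as a camera call. They do not tell look-alikes from the thing itself.
- spot_in(thing, camera): "xyz" ([x, y, z] in mm, in the coordinates of the camera as it stood for that picture, good to about 4 mm: the middle of the surface that is visible of it).
The state is a dict: "time": time; "joint_positions": joint angles; "dq": joint speeds; "tau": joint torques, N m; "tool_pos": TCP position; "tcp_rot": TCP orientation; "contact_force": force on the tool from outside, world axes, zero at the start; "moment": the same for the moment, N m; "grip_width": finger opening in mm.
Only numpy, scipy, OpenCV 4.12 (cv2) and the standard library are available. Lean on these libraries where they do the work, as an engineer would, in place of code of your own. Each camera call takes 0.05 s, during which the arm holds its last target. There are 200 camera calls.

## Working session

There is one attempt and no reset: what is moved stays moved. The work goes in short steps, Python scripts to look and compute and a shell command to move; the robot and the scene stay as the last step left them, time stands still between calls to the robot, and variables do not carry over. Pictures are saved under pics/ and viewed, about 12 in all and at most 16, crops included, and the job is handed in when it is done.

```bash
ls; mkdir -p pics; cat > h.py <<'E'
import numpy as np, cv2
from plant import get_obs, capture, bot, spot_in
def w(c,p):
    T=np.array(c["cam_to_world"]); return (T@np.r_[p,1])[:3]
def px2w(c,u,v,z):
    T=np.array(c["cam_to_world"]); d=T[:3,:3]@np.array([(u-c["cx"])/c["fx"],-(v-c["cy"])/c["fy"],-1.0])
    o=T[:3,3]; return o+d*(z-o[2])/d[2]
def w2px(c,P):
    T=np.array(c["cam_to_world"]); q=np.linalg.inv(T)@np.r_[P,1]; q=q[:3]
    return np.array([c["cx"]+c["fx"]*q[0]/-q[2], c["cy"]+c["fy"]*(-q[1])/-q[2]])
def save(c,n,crop=None,s=1):
    im=c["img"][:,:,::-1]
    if crop: x0,y0,x1,y1=crop; im=im[y0:y1,x0:x1]
    cv2.imwrite("pics/"+n+".png",cv2.resize(im,None,fx=s,fy=s,interpolation=cv2.INTER_CUBIC))
E
python3 - <<'E'
from h import *
o=get_obs(); print(o)
for cam in("top","scene"):
    c=capture(cam); save(c,cam+"0",s=1.4); np.save(cam+"0.npy",c,allow_pickle=True)
    print(cam,{k:(v if k!="img" else 0) for k,v in c.items()})
    for t in["rack","bar12","bar18","bar24","bar30","pocket12","pin_a","keeper","bush","mat","slug"]:
        print(t,[(w(c,d["xyz"]).round(0).tolist(),round(d["score"],2),w2px(c,w(c,d["xyz"])).round().tolist()) for d in spot_in(t,cam)[:4]])
E
```

```text
pics
{'time': 0.0, 'joint_positions': array([-1.30701388e+00,  3.42686471e-01,  1.52502460e+00, -1.69465480e-05,
        1.27536696e+00, -1.46019289e-01]), 'dq': array([ 0.00033415, -0.00027577,  0.00023862,  0.00039729,  0.00051963,
       -0.00151862]), 'tau': array([ 2.21046874e-03, -4.31241095e+01, -2.44217509e+01,  7.19470507e-02,
        5.59643924e-02, -1.47106834e-04]), 'tool_pos': array([ 209.08369706, -481.16633505,  248.06109639]), 'tcp_rot': array([-3.14012073e+00, -2.00090574e-04,  4.09806533e-01]), 'contact_force': array([0.54081408, 0.44700344, 0.40380076]), 'moment': array([ 0.01919619, -0.04175838, -0.00630796]), 'grip_width': 91.67448589584932}
top {'img': 0, 'fx': 392.37776966767825, 'fy': 392.37776966767825, 'cx': 275.5407481954675, 'cy': 208.46243303152494, 'cam_to_world': array([[-2.52464846e-02,  9.93673598e-01, -1.09432149e-01,
         3.71731708e+02],
       [-9.99670575e-01, -2.56005405e-02, -1.83139371e-03,
        -2.96459808e+01],
       [-4.62132973e-03,  1.09349863e-01,  9.93992581e-01,
         1.24696647e+03],
       [ 0.00000000e+00,  0.00000000e+00
[... 2519 characters left out ...]
.0])]
bar30 [([501.0, 224.0, 10.0], 0.92, [378.0, 205.0]), ([641.0, 234.0, 11.0], 0.88, [399.0, 247.0]), ([485.0, 54.0, 10.0], 0.81, [313.0, 208.0]), ([342.0, -128.0, 11.0], 0.72, [238.0, 178.0])]
pocket12 [([613.0, -216.0, 32.0], 0.71, [210.0, 256.0])]
pin_a [([614.0, -215.0, 31.0], 0.64, [210.0, 256.0])]
keeper [([644.0, -132.0, 25.0], 0.81, [247.0, 264.0])]
bush [([765.0, 257.0, 51.0], 0.68, [431.0, 279.0]), ([481.0, 55.0, 11.0], 0.53, [313.0, 207.0]), ([556.0, 146.0, 9.0], 0.46, [354.0, 225.0]), ([615.0, -218.0, 33.0], 0.31, [208.0, 256.0])]
mat [([476.0, 391.0, 6.0], 0.58, [435.0, 193.0])]
slug [([749.0, 158.0, 28.0], 0.58, [383.0, 285.0]), ([418.0, -399.0, 14.0], 0.35, [136.0, 209.0])]
```

View pics/top0.png

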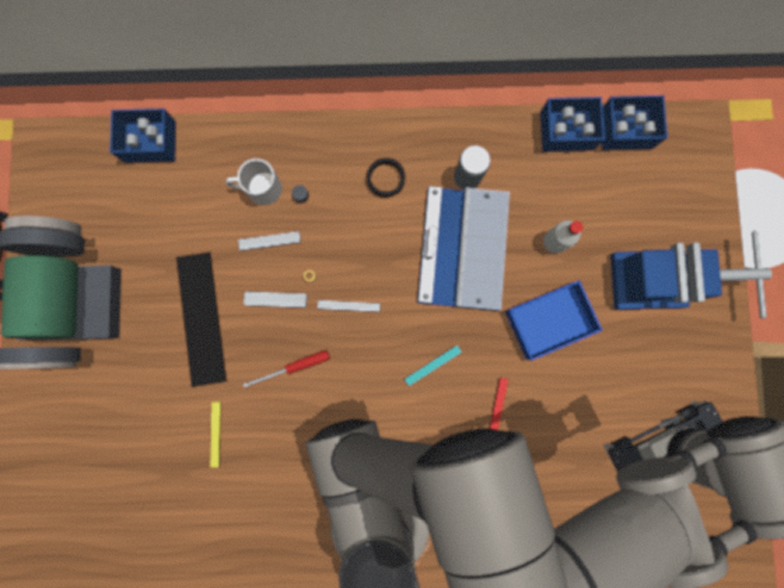

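View pics/scene0.png

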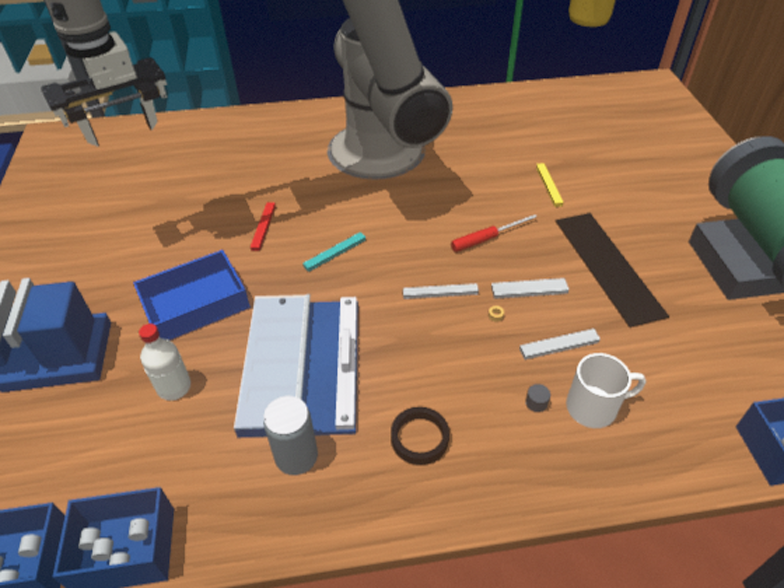

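The top view shows the keeper on the rack at (430,245), fin at its middle. Three white bars lie at (269,241), (275,299) and (349,306). The red, turquoise and yellow look-alikes at (500,403), (433,365) and (215,435) are to be left alone. Next I measure the bar widths and the rack pose.

```bash
cat >> h.py <<'E'
def rect(c,seed,z,r=40,s=0.9,L=140):
    """bright grey blob near seed px -> soft-mask area in mm2 at plane z, centroid, angle"""
    im=c["img"].astype(float); mn=im.min(2)
    u0,v0=map(int,seed); y0,x0=max(0,v0-r),max(0,u0-r)
    P=mn[y0:v0+r,x0:u0+r]; bg=np.median(P)
    m=(P>(bg+ np.percentile(P,99.5))/2).astype(np.uint8)
    n,lab,st,ce=cv2.connectedComponentsWithStats(m)
    k=min(range(1,n),key=lambda i:np.hypot(*(ce[i]-[u0-x0,v0-y0]))+(1000 if st[i][4]<15 else 0))
    near=cv2.dilate((lab==k).astype(np.uint8),np.ones((5,5)))>0
    core=np.median(P[lab==k]); ring=np.median(P[near&(cv2.dilate((lab==k).astype(np.uint8),np.ones((3,3)))==0)])
    wt=np.clip((P-ring)/(core-ring),0,1.1)*near
    vv,uu=np.nonzero(wt>0.12); ww=wt[vv,uu]
    W=np.array([px2w(c,u+x0,v+y0,z)[:2] for u,v in zip(uu,vv)])
    a=np.array([px2w(c,u0+i,v0+j,z)[:2] for i,j in((0,0),(1,0),(0,1))]); A=abs(np.linalg.det(np.c_[a[1]-a[0],a[2]-a[0]]))
    cen=(W*ww[:,None]).sum(0)/ww.sum(); D=W-cen; C=(D*ww[:,None]).T@D/ww.sum(); ev,E=np.linalg.eigh(C)
    ang=np.arctan2(E[1,1],E[0,1])
    return cen.round(1),round(float(np.degrees(ang))%180,2),"L %.0f W %.1f area/L %.1f"%(np.sqrt(12*ev[1]),np.sqrt(12*max(ev[0],0)),ww.sum()*A/L)
E
python3 - <<'E'
from h import *
ct=np.load("top0.npy",allow_pickle=True).item(); cs=np.load("scene0.npy",allow_pickle=True).item()
for nm,p,q in(("A far",(269,241),(560,344)),("B mid",(275,299),(530,287)),("C",(349,306),(441,291))):
    print(nm,"top",*rect(ct,np.array(p)/1.4,12),"| scene",*rect(cs,np.array(q)/1.4,12))
a=ct["img"][125:225,295:370,::-1]; b=cs["img"][205:315,165:262,::-1]
f=lambda i:cv2.resize(i,(int(i.shape[1]*560/i.shape[0]),560),interpolation=cv2.INTER_CUBIC)
A,B=f(a),f(b)
cv2.imwrite("pics/rack.png",cv2.resize(np.hstack([A,B]),None,fx=.85,fy=.85)); print(A.shape,B.shape)
p=ct["img"][150:235,165:280,::-1]; q=cs["img"][190:260,280:435,::-1]
p,q=[cv2.resize(i,(700,int(i.shape[0]*700/i.shape[1])),interpolation=cv2.INTER_CUBIC) for i in(p,q)]
cv2.imwrite("pics/bars.png",cv2.resize(np.vstack([p,q]),None,fx=.7,fy=.7))
E
```

```text
A far top [633.7 237.7] 96.52 L 140 W 25.9 area/L 25.2 | scene [634.7 237.8] 96.59 L 140 W 26.4 area/L 25.2
B mid top [498.3 225.2] 86.59 L 140 W 31.6 area/L 31.3 | scene [499.7 225.5] 86.13 L 139 W 33.4 area/L 32.0
C top [479.4  58.3] 85.59 L 140 W 20.5 area/L 19.9 | scene [480.8  58.8] 85.72 L 140 W 22.4 area/L 20.4
(560, 420, 3) (560, 493, 3)
```

View pics/rack.png

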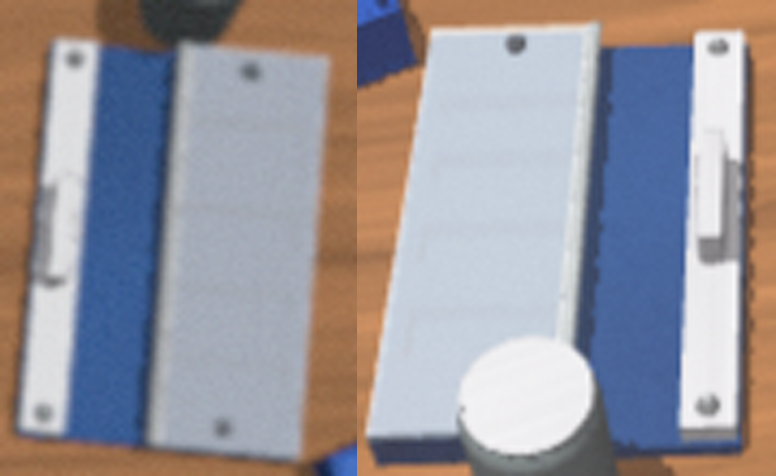

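View pics/bars.png

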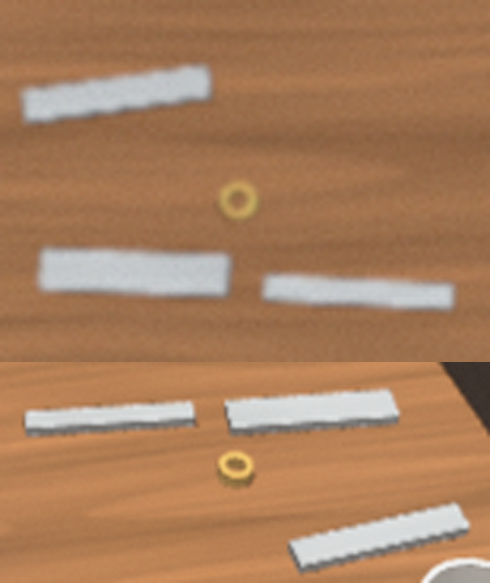

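Two cameras agree on the widths: A = bar24 (25), B = bar30 (31.5) and C = bar18 (20), with bar12 absent. Next: rack pose from the pins, roof and keeper, and positions of the tall bystanders.

```bash
python3 - <<'E'
from h import *
ct=np.load("top0.npy",allow_pickle=True).item(); cs=np.load("scene0.npy",allow_pickle=True).item()
def dark(c,u,v,z,r=4):
    im=c["img"].astype(float).min(2); P=im[int(v)-r:int(v)+r+1,int(u)-r:int(u)+r+1]; t=np.median(P)
    w_=np.clip(t-P-12,0,None); vv,uu=np.mgrid[int(v)-r:int(v)+r+1,int(u)-r:int(u)+r+1]
    # keep near centre
    w_=w_*(np.hypot(uu-u,vv-v)<3); cu,cv_=(uu*w_).sum()/w_.sum(),(vv*w_).sum()/w_.sum()
    return px2w(c,cu,cv_,z)[:2].round(1),(round(cu,1),round(cv_,1))
for nm,a,b in(("pin_a",(304,211.8),(248.4,215.6)),("pin_b",(310.8,137.2),(245.9,298.4))):
    print(nm,dark(ct,*a,30),dark(cs,*b,30))
a=dark(ct,304,211.8,30)[0];b=dark(ct,310.8,137.2,30)[0]; print(np.hypot(*(b-a)),np.degrees(np.arctan2(*(b-a)[::-1])))
a=dark(cs,248.4,215.6,30)[0];b=dark(cs,245.9,298.4,30)[0]; print(np.hypot(*(b-a)),np.degrees(np.arctan2(*(b-a)[::-1])))
# tall things: rim centres in top camera (1.4 px) and scene
print("mug rim",px2w(ct,256.5/1.4,174/1.4,90).round(),px2w(cs,601/1.4,373/1.4,90).round())
print("can top",px2w(ct,474/1.4,160/1.4,120).round(),px2w(cs,287/1.4,415/1.4,120).round())
print("oil cap",px2w(ct,575/1.4,227/1.4,150).round(),px2w(cs,150/1.4,332/1.4,150).round())
print("bush",px2w(ct,309/1.4,275/1.4,14).round(),"slug",px2w(ct,300/1.4,193/1.4,30).round(),"tape",px2w(ct,386/1.4,177/1.4,24).round(),px2w(cs,420/1.4,433/1.4,24).round())
print("mat corners top",[px2w(ct,u/1.4,v/1.4,4)[:2].round().tolist() for u,v in((178,256),(208,252),(225,382),(193,386))])
print("mat corners scene",[px2w(cs,u/1.4,v/1.4,4)[:2].round().tolist() for u,v in((667,316),(633,325),(556,220),(588,213))])
print("roof corners (lip near/far at z34, back z30)",px2w(ct,295+177/4.76,125+42/4.76,34).round(),px2w(ct,295+148/4.76,125+445/4.76,34).round(),px2w(ct,295+328/4.76,125+58/4.76,30).round(),px2w(ct,295+300/4.76,125+459/4.76,30).round())
E
```

```text
pin_a (array([ 494.1, -114.6]), (np.float64(303.6), np.float64(211.4))) (array([ 501. , -114.6]), (np.float64(248.3), np.float64(215.5)))
pin_b (array([ 731.6, -143.4]), (np.float64(310.2), np.float64(137.0))) (array([ 738.1, -143.2]), (np.float64(246.0), np.float64(298.5)))
239.2398169201774 -6.914108946804672
238.8186969230006 -6.878027658626465
mug rim [764. 247.  90.] [758. 247.  90.]
can top [ 772. -222.  120.] [ 777. -220.  120.]
oil cap [ 615. -415.  150.] [ 622. -412.  150.]
bush [550. 146.  14.] slug [737. 162.  30.] tape [771. -35.  24.] [779. -32.  24.]
mat corners top [[604.0, 448.0], [611.0, 379.0], [315.0, 338.0], [308.0, 409.0]]
mat corners scene [[602.0, 451.0], [613.0, 382.0], [319.0, 337.0], [308.0, 411.0]]
roof corners (lip near/far at z34, back z30) [ 739. -213.   34.] [ 470. -183.   34.] [ 726. -314.   30.] [ 459. -282.   30.]
```

```bash
python3 -m handwheel '[[[34,29.5,0],[0,0,-0.044]],[[34,29.5,0],[0,0,-0.044]],[[34,29.5,0],[0,0,-0.044]],[[34,29.5,0],[0,0,-0.044]],[[34,29.5,0],[0,0,-0.044]],[[34,29.5,0],[0,0,-0.044]],[[34,29.5,0],[0,0,-0.044]],[[34,29.5,0],[0,0,-0.044]],[[34,29.5,0],[0,0,-0.044]],[[34,29.5,0],[0,0,-0.044]],[[34,29.5,0],[0,0,-0.044]],[[31,28,0],[0,0,-0.044]]]'; python3 -m handwheel '[[[0,0,0],[0,0,0]],[[0,0,0],[0,0,0]]]'
```

```text
time: 2.7
tool_pos: [615.3, -127.9, 248.6]
tcp_rot: [3.141, -0.0, -0.119]
contact_force: [0.3, -0.8, -0.3]
grip_width: 92.0
time: 2.95
tool_pos: [613.8, -129.3, 248.4]
tcp_rot: [3.141, 0.001, -0.118]
contact_force: [-0.0, -1.3, 1.0]
grip_width: 91.7
```

```bash
python3 -m handwheel '[[[0,0,-30],[0,0,0]],[[0,0,-35],[0,0,0]],[[0,0,-35],[0,0,0]],[[0,0,-35],[0,0,0]],[[0,0,-25],[0,0,0]],[[0,0,-15],[0,0,0]],[[0,0,0],[0,0,0]],[[0,0,0],[0,0,0]]]' 0.45
python3 - <<'E'
from h import *
c=capture("scene"); save(c,"s1",(180,150,330,300),4)
E
```

```text
time: 3.95
tool_pos: [614.8, -129.6, 75.0]
tcp_rot: [3.141, -0.002, -0.119]
contact_force: [0.5, 0.5, -0.1]
grip_width: 50.3
```

View pics/s1.png

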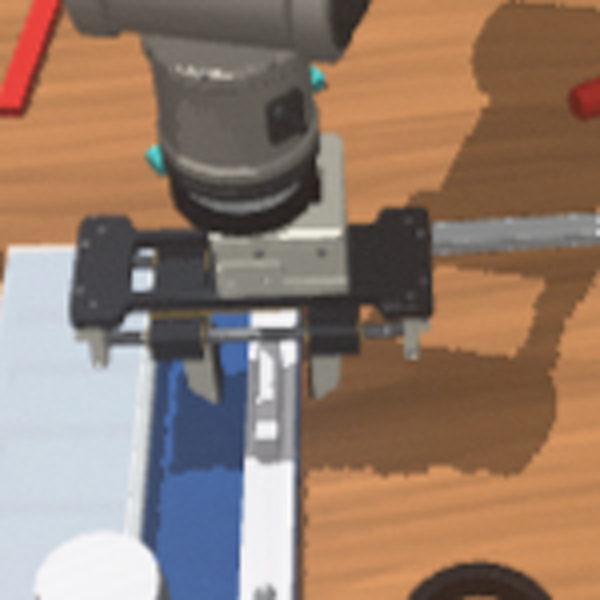

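The jaws at (205,375) and (325,370) straddle the fin at (268,390). I lower, grip and lift.

```bash
python3 -m handwheel '[[[0,0,-12],[0,0,0]],[[0,0,-8],[0,0,0]],[[0,0,-5],[0,0,0]],[[0,0,0],[0,0,0]]]' ; python3 -m handwheel '[[[0,0,0],[0,0,0]],[[0,0,0],[0,0,0]],[[0,0,0],[0,0,0]],[[0,0,0],[0,0,0]]]' 1; python3 -m handwheel '[[[0,0,6],[0,0,0]],[[0,0,8],[0,0,0]],[[0,0,12],[0,0,0]],[[0,0,12],[0,0,0]],[[0,0,12],[0,0,0]],[[0,0,0],[0,0,0]]]'
```

```text
time: 4.5
tool_pos: [613.9, -128.9, 48.1]
tcp_rot: [-3.141, 0.001, -0.118]
contact_force: [-0.2, 0.0, 0.0]
grip_width: 50.5
time: 5.0
tool_pos: [614.3, -129.1, 48.9]
tcp_rot: [3.141, -0.0, -0.118]
contact_force: [-0.5, -0.4, 0.3]
grip_width: 15.3
time: 5.75
tool_pos: [614.9, -129.3, 100.3]
tcp_rot: [3.141, -0.003, -0.118]
contact_force: [-0.2, 0.8, -2.5]
grip_width: 13.9
```

```bash
python3 -m handwheel '[[[-6,22,0],[0,0,0.02]],[[-12,42,0],[0,0,0.02]],[[-13,44,0],[0,0,0.02]],[[-13,44,0],[0,0,0.02]],[[-13,44,0],[0,0,0.02]],[[-13,44,0],[0,0,0.02]],[[-14,46,0],[0,0,0.02]],[[-14,48,0],[0,0,0.02]],[[-14,48,0],[0,0,0.02]],[[-14,48,0],[0,0,0.02]],[[-14,48,0],[0,0,0.02]],[[-12,34,0],[0,0,0.02]]]'; python3 -m handwheel '[[[-2.2,11,-10],[0,0,0.02]],[[0,0,-15],[0,0,0]],[[0,0,-15],[0,0,0]],[[0,0,-8],[0,0,0]],[[0,0,0],[0,0,0]],[[0,0,0],[0,0,0]]]'
python3 - <<'E'
from h import *
c=capture("top"); save(c,"t2",(110,120,250,290),3.4)
E
```

```text
time: 7.25
tool_pos: [459.8, 385.4, 98.2]
tcp_rot: [3.141, 0.001, 0.125]
contact_force: [0.1, 0.2, -3.0]
grip_width: 13.9
time: 8.0
tool_pos: [460.6, 393.8, 51.2]
tcp_rot: [-3.141, -0.001, 0.141]
contact_force: [0.8, 0.7, -2.9]
grip_width: 13.6
```

View pics/t2.png

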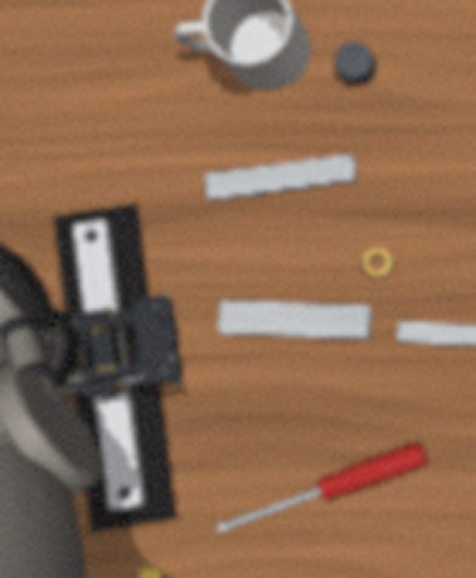

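The keeper hangs level over the mat, its holes at (91,236) and (123,492) lying within the mat. I set it down.

```bash
python3 -m handwheel '[[[0,0,-3],[0,0,0]],[[0,0,-2.5],[0,0,0]],[[0,0,-2],[0,0,0]],[[0,0,-1],[0,0,0]],[[0,0,0],[0,0,0]]]'; python3 -m handwheel '[[[0,0,0],[0,0,0]],[[0,0,0],[0,0,0]],[[0,0,0],[0,0,0]],[[0,0,10],[0,0,0]],[[0,0,25],[0,0,0]],[[0,0,40],[0,0,0]],[[0,0,40],[0,0,0]],[[0,0,0],[0,0,0]]]' 0.45
```

```text
time: 8.68
tool_pos: [460.0, 394.0, 42.9]
tcp_rot: [3.142, -0.0, 0.142]
contact_force: [-2.8, -1.7, 3.9]
grip_width: 13.7
time: 9.68
tool_pos: [461.7, 395.2, 161.7]
tcp_rot: [-3.138, -0.008, 0.142]
contact_force: [0.8, 0.8, -0.4]
grip_width: 50.5
```

```bash
cat >> h.py <<'E'
def bars(which=("bar24","bar30","bar18"),seeds={"bar24":(634,238),"bar30":(499,225.3),"bar18":(480,58.5)}):
    for cam in("top","scene"):
        c=capture(cam)
        for n in which:
            try: print(cam,n,*rect(c,w2px(c,[*seeds[n],12]),12))
            except Exception as e: print(cam,n,e)
E
python3 -c "
from h import *
bars(); print(get_obs()['joint_positions'].round(2))"
python3 -m handwheel '[[[1,-14,0],[0,0,0.15]],[[2,-34,0],[0,0,0.15]],[[3,-38,0],[0,0,0.15]],[[3,-40,0],[0,0,0.15]],[[3,-40,0],[0,0,0.15]],[[3,-40,0],[0,0,0.15]],[[3,-40,0],[0,0,0.15]],[[2,-34,0],[0,0,0.15]],[[2.3,-25.5,0],[0,0,0.153]],[[0,0,-20],[0,0,0]],[[0,0,-30],[0,0,0]],[[0,0,-30],[0,0,0]]]' 0.45
python3 -m handwheel '[[[0,0,-20],[0,0,0]],[[0,0,0],[0,0,0]],[[0,0,0],[0,0,0]]]' 0.45
python3 - <<'E'
from h import *
c=capture("scene"); save(c,"s3",(250,130,370,250),5)
E
```

```text
top bar24 [633.7 237.7] 96.45 L 140 W 25.9 area/L 25.2
top bar30 [498.3 225.2] 86.58 L 140 W 31.6 area/L 31.2
top bar18 [479.4  58.3] 85.54 L 140 W 20.4 area/L 19.9
scene bar24 [634.7 237.9] 96.58 L 140 W 26.4 area/L 25.4
scene bar30 [499.6 225.5] 86.15 L 139 W 33.3 area/L 32.1
scene bar18 [480.8  58.8] 85.71 L 140 W 22.4 area/L 20.5
[ 0.58  0.57  1.42 -0.    1.15  2.01]
time: 11.28
tool_pos: [481.5, 88.3, 75.5]
tcp_rot: [-3.14, 0.0, 1.494]
contact_force: [0.1, -0.3, 0.6]
grip_width: 50.5
time: 11.65
tool_pos: [482.3, 88.5, 57.4]
tcp_rot: [-3.141, 0.0, 1.495]
contact_force: [-0.5, -0.5, 0.8]
grip_width: 50.6
```

View pics/s3.png

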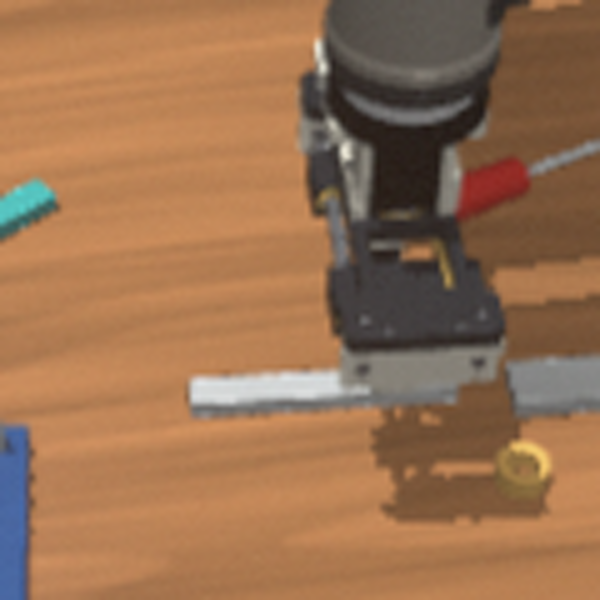

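The gripper is above bar18's trailing part. I descend to TCP 24, grip and lift.

```bash
python3 -m handwheel '[[[0,0,-15],[0,0,0]],[[0,0,-10],[0,0,0]],[[0,0,-5.5],[0,0,0]],[[0,0,-3],[0,0,0]],[[0,0,0],[0,0,0]]]' ; python3 -m handwheel '[[[0,0,0],[0,0,0]],[[0,0,0],[0,0,0]],[[0,0,0],[0,0,0]],[[0,0,0],[0,0,0]]]' 1; python3 -m handwheel '[[[0,0,6],[0,0,0]],[[0,0,10],[0,0,0]],[[0,0,12],[0,0,0]],[[0,0,12],[0,0,0]],[[0,0,5],[0,0,0]],[[0,0,0],[0,0,0]]]'
python3 -c "
from h import *
print(get_obs()['moment'].round(3), get_obs()['contact_force'].round(1))"
```

```text
time: 12.32
tool_pos: [482.3, 88.4, 23.6]
tcp_rot: [-3.141, 0.0, 1.495]
contact_force: [-0.9, 0.6, 0.4]
grip_width: 50.8
time: 12.82
tool_pos: [482.3, 88.5, 23.8]
tcp_rot: [3.141, -0.0, 1.495]
contact_force: [-0.1, 0.3, 0.7]
grip_width: 17.5
time: 13.58
tool_pos: [482.5, 88.5, 69.2]
tcp_rot: [3.14, -0.0, 1.495]
contact_force: [0.7, -0.1, -1.8]
grip_width: 17.5
[ 0.054 -0.078  0.01 ] [ 0.7 -0.1 -1.8]
```

```bash
python3 -m handwheel '[[[8,-15,0],[0,0,-0.01]],[[18,-32,0],[0,0,-0.01]],[[20,-36,0],[0,0,-0.01]],[[20,-36,0],[0,0,-0.01]],[[18,-32,0],[0,0,-0.004]],[[12,-19,0],[0,0,0]],[[4.8,-7.6,0],[0,0,0]],[[0,0,-14],[0,0,0]],[[0,0,-12],[0,0,0]],[[0,0,-8],[0,0,0]],[[0,0,0],[0,0,0]],[[0,0,0],[0,0,0]]]'
python3 - <<'E'
from h import *
c=capture("scene"); save(c,"s4",(165,190,305,310),5); print(get_obs()['moment'].round(3))
c=capture("top"); np.save("t4.npy",c,allow_pickle=True); print(rect(c,w2px(c,[583-.1198*60,-89-.9928*60,23]),23,s=30))
E
```

```text
time: 15.08
tool_pos: [583.2, -88.9, 34.9]
tcp_rot: [3.141, 0.0, 1.451]
contact_force: [0.1, -0.2, -2.8]
grip_width: 17.7
[ 0.051 -0.126  0.029]
(array([ 574.7, -135.2]), 124.19, 'L 28 W 19.0 area/L 3.4')
```

View pics/s4.png

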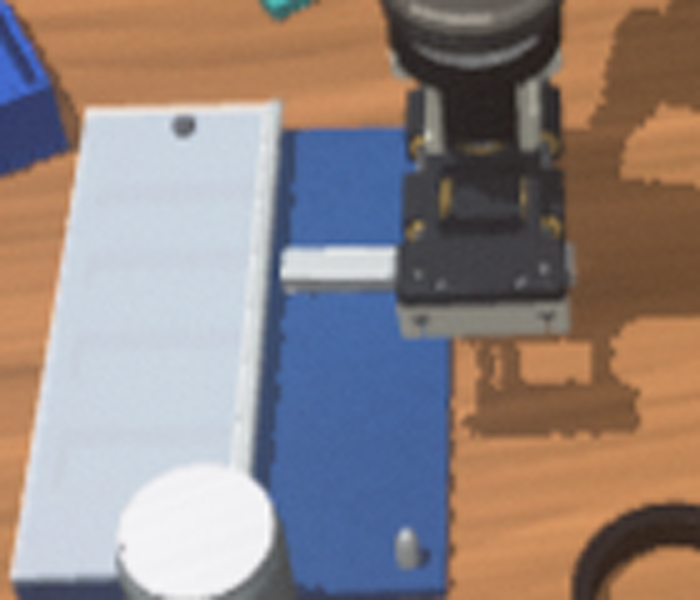

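```bash
python3 - <<'E'
from h import *
c=np.load("t4.npy",allow_pickle=True).item(); s=capture("scene")
print("pin tip",px2w(s,246,296.2,32).round(1)); print("nose top edge corners (z 23)",px2w(s,165+282/5,190+250/5,23).round(1),px2w(s,165+284/5,190+277/5,23).round(1), px2w(s,165+395/5,190+246/5,23).round(1))
M=np.array([605.9,-200.7]);rx=np.array([-.1198,-.9928]);ry=np.array([.9928,-.1198])
for P in (px2w(s,165+282/5,190+250/5,23),px2w(s,165+284/5,190+277/5,23)): d=P[:2]-M; print("rack",d@rx,d@ry)
# top view crop
save(c,"t4",(290,130,365,225),6)
E
```

```text
pin tip [ 733.8 -142.5   32. ]
nose top edge corners (z 23) [ 563.2 -186.4   23. ] [ 579.9 -186.4   23. ] [ 569.3 -132.3   23. ]
rack -9.125273766630924 -44.076605022075164
rack -11.092086880095781 -27.56258434636373
```

View pics/t4.png

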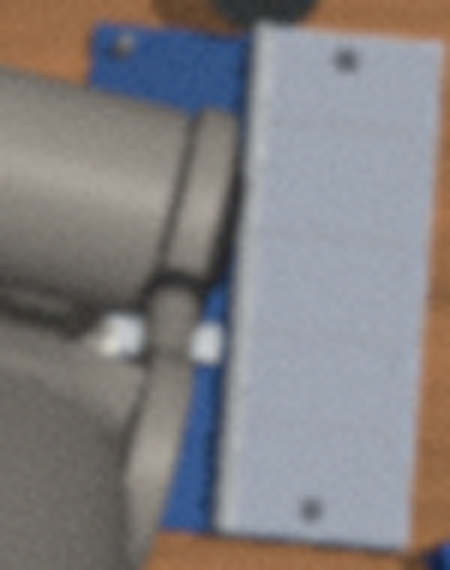

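The bar nose projects to rack y ≈ -35.8 against the wanted -36, and the pin tip agrees with my rack fit. I insert.

```bash
python3 -m handwheel '[[[-0.6,-5,0],[0,0,0]],[[-0.7,-6,0],[0,0,0]],[[-0.7,-6,0],[0,0,0]],[[-0.7,-6,0],[0,0,0]],[[0,0,0],[0,0,0]]]'
python3 -m handwheel '[[[0,0,-0.7],[0,0,0]],[[-1.2,-10,0],[0,0,0]],[[-1.2,-10,0],[0,0,0]],[[-1.2,-10,0],[0,0,0]],[[-1.2,-10,0],[0,0,0]],[[-1.2,-10,0],[0,0,0]],[[0,0,0],[0,0,0]]]'
```

```text
time: 15.85
tool_pos: [580.4, -112.8, 34.7]
tcp_rot: [3.141, 0.0, 1.45]
contact_force: [0.3, 0.2, -2.9]
grip_width: 17.7
time: 16.73
tool_pos: [574.4, -163.3, 34.1]
tcp_rot: [3.141, 0.001, 1.45]
contact_force: [-0.2, -1.0, -0.8]
grip_width: 17.7
```

```bash
python3 -m handwheel '[[[-0.8,-7,0],[0,0,0]],[[-0.8,-7,0],[0,0,0]],[[-0.2,-2,0],[0,0,0]],[[0,0,0],[0,0,0]]]';python3 -m handwheel '[[[-0.2,-1.5,0],[0,0,0]],[[-0.2,-1.5,0],[0,0,0]],[[0,0,0],[0,0,0]]]';python3 -m handwheel '[[[-0.2,-1.5,0],[0,0,0]],[[0,0,0],[0,0,0]]]'
```

```text
time: 17.23
tool_pos: [572.6, -178.6, 34.1]
tcp_rot: [3.141, 0.001, 1.451]
contact_force: [-0.1, -1.1, -0.5]
grip_width: 18.0
time: 17.6
tool_pos: [572.2, -181.1, 34.0]
tcp_rot: [3.142, 0.0, 1.451]
contact_force: [0.1, 0.3, -0.1]
grip_width: 17.6
time: 17.85
tool_pos: [572.1, -181.5, 34.0]
tcp_rot: [-3.141, -0.002, 1.451]
contact_force: [1.1, 5.1, 0.9]
grip_width: 18.0
```

```bash
python3 -m handwheel '[[[-0.2,-1.5,0],[0,0,0]],[[0,0,0],[0,0,0]],[[0,0,0],[0,0,0]]]'; python3 -m handwheel '[[[0,0,0],[0,0,0]],[[0,0,0],[0,0,0]],[[0,0.5,10],[0,0,0]],[[0,0,25],[0,0,0]],[[0,0,35],[0,0,0]],[[0,20,20],[0,0,0]],[[0,0,0],[0,0,0]]]' 0.7
python3 - <<'E'
from h import *
bars(("bar24","bar30"))
c=capture("scene"); M=np.array([605.9,-200.7]);rx=np.array([-.1198,-.9928]);ry=np.array([.9928,-.1198])
p=w2px(c,[*(M-30*rx-36*ry),22]); print(p, *rect(c,p,22,r=14,L=55))
E
```

```text
time: 18.23
tool_pos: [572.1, -181.6, 34.0]
tcp_rot: [-3.141, -0.003, 1.451]
contact_force: [2.6, 10.0, 1.0]
grip_width: 18.0
time: 19.1
tool_pos: [572.5, -162.2, 125.6]
tcp_rot: [3.139, 0.001, 1.453]
contact_force: [0.3, -0.3, -0.5]
grip_width: 27.5
top bar24 [633.7 237.7] 96.51 L 140 W 25.8 area/L 25.0
top bar30 [498.3 225.2] 86.57 L 140 W 31.6 area/L 31.4
scene bar24 [634.8 237.8] 96.61 L 140 W 26.7 area/L 25.7
scene bar30 [499.6 225.5] 86.13 L 140 W 33.3 area/L 32.2
[229.95135262 242.64380145] [ 573.8 -173.2] 83.83 L 43 W 19.8 area/L 13.9
```

```bash
python3 -m handwheel '[[[-3,18,0],[0,0,0]],[[-6,35,0],[0,0,0.01]],[[-7,44,0],[0,0,0.01]],[[-8,46,0],[0,0,0.01]],[[-8,46,0],[0,0,0.01]],[[-8,46,0],[0,0,0.01]],[[-8,46,0],[0,0,0.007]],[[-8,46,0],[0,0,0]],[[-6,40,0],[0,0,0]],[[-5,32,0],[0,0,0]],[[-4,18,-20],[0,0,0]],[[0,0,-30],[0,0,0]]]' 0.4; python3 -m handwheel '[[[0,0,-25],[0,0,0]],[[0,0,-14],[0,0,0]],[[0,0,-6],[0,0,0]],[[0,0,-4],[0,0,0]],[[0,0,0],[0,0,0]],[[0,0,0],[0,0,0]]]'
```

```text
time: 20.75
tool_pos: [499.8, 255.5, 73.5]
tcp_rot: [3.141, -0.001, 1.51]
contact_force: [-0.5, -0.7, 0.1]
grip_width: 54.8
time: 21.5
tool_pos: [501.2, 253.4, 25.7]
tcp_rot: [3.14, -0.0, 1.508]
contact_force: [0.1, -0.8, 0.4]
grip_width: 55.0
```

```bash
python3 -m handwheel '[[[0,0,-1.3],[0,0,0]],[[0,0,0],[0,0,0]],[[0,0,0],[0,0,0]],[[0,0,0],[0,0,0]]]' 1; python3 -m handwheel '[[[0,0,6],[0,0,0]],[[0,0,10],[0,0,0]],[[0,0,12],[0,0,0]],[[0,0,12],[0,0,0]],[[0,0,5],[0,0,0]],[[0,0,0],[0,0,0]]]'
```

```text
time: 22.0
tool_pos: [500.7, 253.4, 23.8]
tcp_rot: [-3.141, 0.0, 1.508]
contact_force: [0.1, -1.1, 0.9]
grip_width: 29.9
time: 22.75
tool_pos: [501.0, 253.4, 69.3]
tcp_rot: [3.141, -0.0, 1.508]
contact_force: [-1.0, 1.7, -4.7]
grip_width: 29.7
```

```bash
python3 -m handwheel '[[[8,-15,0],[0,0,-0.007]],[[15,-28,0],[0,0,-0.01]],[[18,-34,0],[0,0,-0.01]],[[18,-34,0],[0,0,-0.01]],[[18,-34,0],[0,0,-0.01]],[[18,-34,0],[0,0,-0.01]],[[18,-34,0],[0,0,0]],[[18,-34,0],[0,0,0]],[[18,-34,0],[0,0,0]],[[18,-34,0],[0,0,0]],[[14,-27,0],[0,0,0]],[[8.3,-15.4,0],[0,0,0]]]'; python3 -m handwheel '[[[0,0,-14],[0,0,0]],[[0,0,-12],[0,0,0]],[[0,0,-8],[0,0,0]],[[0,0,0],[0,0,0]],[[0,0,0],[0,0,0]]]'
python3 - <<'E'
from h import *
s=capture("scene"); save(s,"s5",(165,190,325,320),5)
M=np.array([605.9,-200.7]);rx=np.array([-.1198,-.9928]);ry=np.array([.9928,-.1198])
for n,z,x,y in(("nose corners",23,-8,57),("",23,-8,87),("pocket edge",10,0,56),("",10,0,88)): p=w2px(s,[*(M+x*rx+y*ry),z]); print(n,((p-[165,190])*5).round())
E
```

```text
time: 24.25
tool_pos: [690.0, -107.1, 67.5]
tcp_rot: [-3.14, 0.0, 1.449]
contact_force: [-0.3, 0.8, -5.4]
grip_width: 29.6
time: 24.88
tool_pos: [690.3, -103.7, 34.9]
tcp_rot: [3.141, 0.0, 1.451]
contact_force: [-0.9, -0.4, -4.3]
grip_width: 30.0
nose corners [266. 425.]
 [261. 482.]
pocket edge [252. 440.]
 [246. 500.]
```

View pics/s5.png

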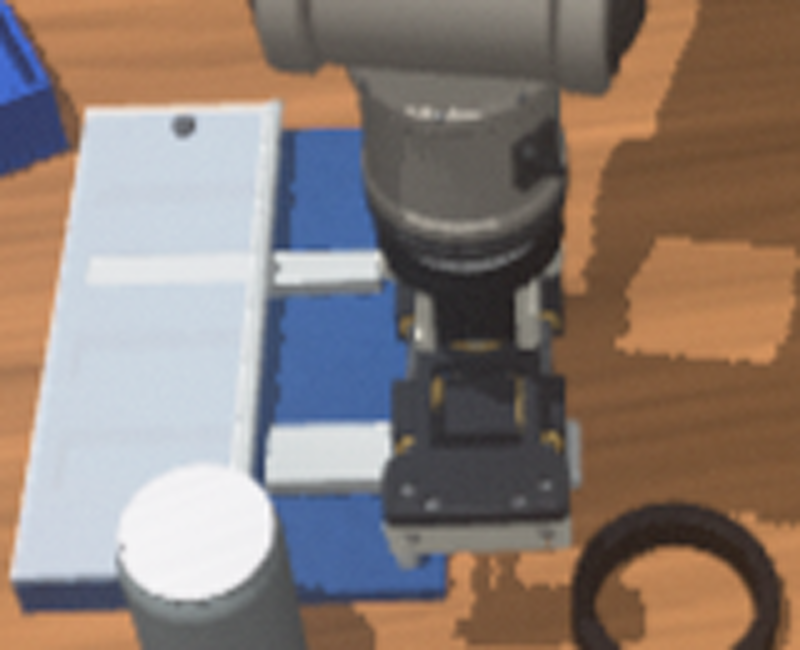

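```bash
python3 -m handwheel '[[[-0.6,-5,0],[0,0,0]],[[-0.7,-6,0],[0,0,0]],[[-0.7,-6,0],[0,0,0]],[[-0.6,-5,0],[0,0,0]],[[-0.5,-4,0],[0,0,0]],[[0,0,-0.7],[0,0,0]],[[0,0,0],[0,0,0]]]'; python3 -c "
from h import *
o=get_obs(); print(o['joint_positions'].round(2))"
```

```text
time: 25.8
tool_pos: [686.9, -129.9, 33.9]
tcp_rot: [-3.141, -0.0, 1.451]
contact_force: [1.2, -1.2, -4.9]
grip_width: 29.5
[-0.3   0.86  1.21  0.    1.07 -0.18]
```

```bash
python3 -m handwheel '[[[0,0,-0.5],[0,0,0]],[[0,0,0],[0,0,0]],[[0,0,0],[0,0,0]],[[0,0.5,8],[0,0,0]],[[0,0.5,20],[0,0,0]],[[1,10,30],[0,0,0]],[[2,20,0],[0,0,0]],[[3,25,0],[0,0,-0.1]],[[3,20,0],[0,0,-0.17]],[[0,0,0],[0,0,-0.17]],[[0,0,0],[0,0,-0.17]],[[0,0,0],[0,0,-0.17]]]' 0.56; python3 -m handwheel '[[[0,0,0],[0,0,-0.17]],[[0,0,0],[0,0,-0.17]],[[0,0,0],[0,0,-0.17]],[[0,0,0],[0,0,-0.17]],[[0,0,0],[0,0,-0.11]],[[0,0,0],[0,0,0]]]' 1
python3 - <<'E'
from h import *
s=capture("scene"); save(s,"s6",(165,190,325,320),5)
print(get_obs()['joint_positions'].round(2))
bars(("bar24",))
E
```

```text
time: 27.3
tool_pos: [695.8, -52.9, 91.3]
tcp_rot: [-3.141, 0.0, 0.666]
contact_force: [0.4, 0.4, 1.0]
grip_width: 40.6
time: 28.05
tool_pos: [695.8, -53.2, 91.3]
tcp_rot: [-3.142, 0.001, -0.118]
contact_force: [-0.0, 0.3, 0.2]
grip_width: 0.2
[-0.19  0.8   1.17 -0.    1.17  1.5 ]
top bar24 [633.7 237.7] 96.51 L 140 W 25.9 area/L 25.2
scene bar24 [634.8 237.9] 96.59 L 140 W 26.6 area/L 25.5
```

View pics/s6.png

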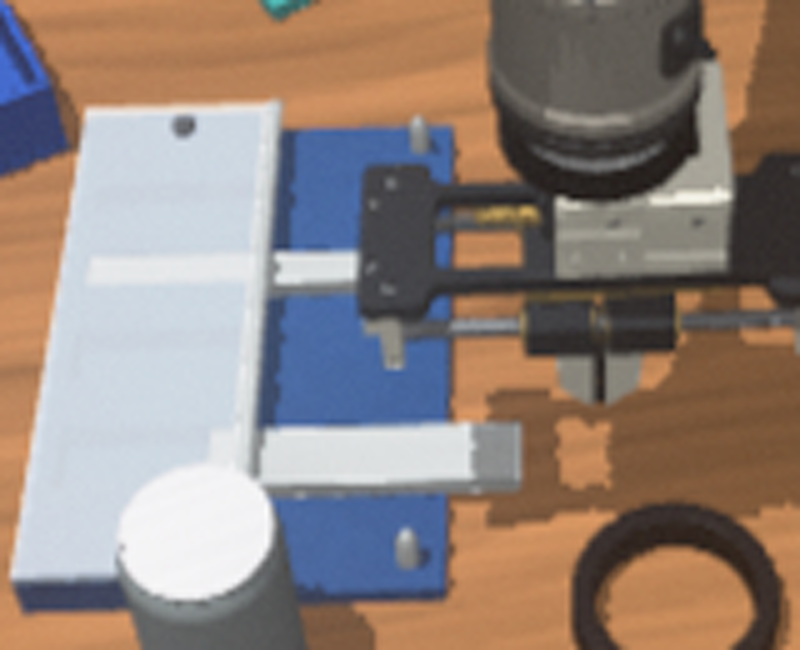

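Bar30's nose is in its pocket at (225,445) and the tail lies at (495,455). Next I lower the closed fingertips behind it and push.

```bash
python3 -m handwheel '[[[0,0,-20],[0,0,0]],[[0,0,-20],[0,0,0]],[[0,0,-12],[0,0,0]],[[0,0,-4],[0,0,0]],[[0,0,0],[0,0,0]]]'; python3 -m handwheel '[[[-1.2,-10,0],[0,0,0]],[[-0.7,-6,0],[0,0,0]],[[-0.7,-6,0],[0,0,0]],[[-0.7,-6,0],[0,0,0]],[[-0.7,-6,0],[0,0,0]],[[-0.7,-6,0],[0,0,0]],[[0,0,0],[0,0,0]]]'; python3 -m handwheel '[[[-0.7,-6,0],[0,0,0]],[[-0.7,-6,0],[0,0,0]],[[-0.7,-6,0],[0,0,0]],[[-0.7,-6,0],[0,0,0]],[[0,0,0],[0,0,0]]]'
```

```text
time: 28.82
tool_pos: [696.1, -54.1, 35.5]
tcp_rot: [3.142, -0.0, -0.119]
contact_force: [0.7, -1.0, 1.9]
grip_width: 0.2
time: 29.7
tool_pos: [691.4, -94.7, 35.8]
tcp_rot: [3.141, -0.0, -0.12]
contact_force: [0.4, 0.9, 2.7]
grip_width: 0.4
time: 30.32
tool_pos: [688.5, -118.6, 35.7]
tcp_rot: [3.141, -0.0, -0.12]
contact_force: [0.5, 2.5, 3.5]
grip_width: 0.1
```

```bash
python3 -m handwheel '[[[-0.6,-5,0],[0,0,0]],[[-0.6,-5,0],[0,0,0]],[[0,0,0],[0,0,0]]]'; python3 -m handwheel '[[[-0.4,-3,0],[0,0,0]],[[-0.2,-2,0],[0,0,0]],[[0,0,0],[0,0,0]]]'; python3 -m handwheel '[[[-0.2,-2,0],[0,0,0]],[[0,0,0],[0,0,0]]]'
```

```text
time: 30.7
tool_pos: [687.4, -128.2, 35.7]
tcp_rot: [3.141, -0.0, -0.119]
contact_force: [-0.3, 3.0, 4.3]
grip_width: 0.5
time: 31.08
tool_pos: [686.8, -132.6, 35.7]
tcp_rot: [-3.141, -0.0, -0.119]
contact_force: [0.1, 4.7, 4.7]
grip_width: 0.4
time: 31.32
tool_pos: [686.6, -134.6, 35.7]
tcp_rot: [-3.141, -0.0, -0.119]
contact_force: [0.5, 4.5, 4.4]
grip_width: 0.5
```

```bash
python3 -m handwheel '[[[-0.2,-2,0],[0,0,0]],[[-0.2,-2,0],[0,0,0]],[[0,0,0],[0,0,0]]]'; python3 -m handwheel '[[[-0.2,-1.5,0],[0,0,0]],[[-0.2,-1.5,0],[0,0,0]],[[0,0,0],[0,0,0]]]'
python3 - <<'E'
from h import *
s=capture("scene"); save(s,"s7",(165,190,325,320),5)
E
```

```text
time: 31.7
tool_pos: [686.2, -138.7, 35.7]
tcp_rot: [-3.141, -0.0, -0.119]
contact_force: [0.3, 4.0, 4.6]
grip_width: 0.6
time: 32.08
tool_pos: [685.8, -141.6, 35.7]
tcp_rot: [-3.141, -0.0, -0.119]
contact_force: [0.3, 5.0, 4.0]
grip_width: -0.0
```

View pics/s7.png

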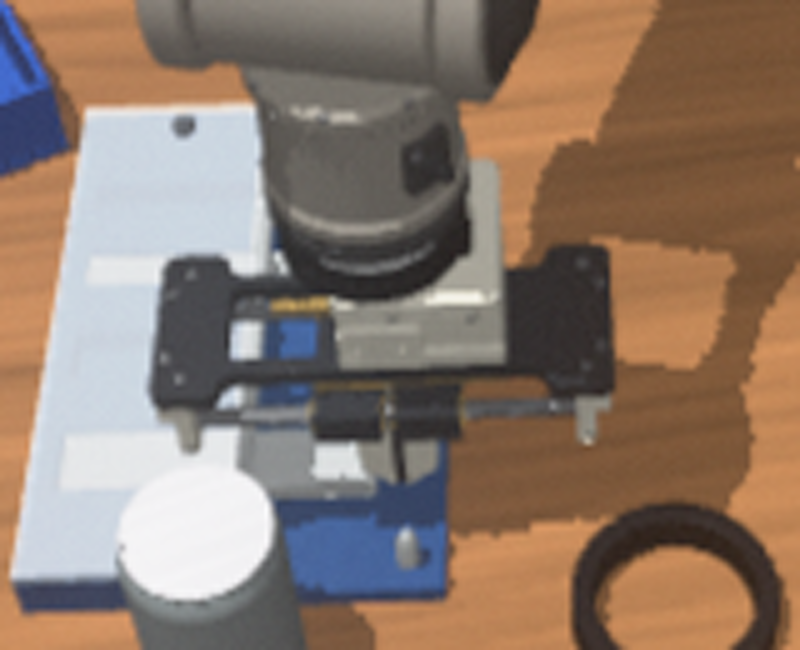

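```bash
python3 -m handwheel '[[[-0.2,-1.5,0],[0,0,0]],[[0,0,0],[0,0,0]]]'; python3 -m handwheel '[[[-0.2,-1.5,0],[0,0,0]],[[0,0,0],[0,0,0]]]'
```

```text
time: 32.38
tool_pos: [685.6, -143.0, 35.7]
tcp_rot: [-3.141, -0.0, -0.119]
contact_force: [0.2, 5.6, 4.6]
grip_width: 0.5
time: 32.62
tool_pos: [685.6, -143.6, 35.8]
tcp_rot: [-3.14, -0.0, -0.119]
contact_force: [1.0, 8.0, 4.9]
grip_width: 0.5
```

```bash
python3 -m handwheel '[[[-0.2,-1.5,0],[0,0,0]],[[0,0,0],[0,0,0]]]'; python3 -m handwheel '[[[-0.2,-1,0],[0,0,0]],[[0,0,0],[0,0,0]]]'
```

```text
time: 32.88
tool_pos: [685.5, -143.8, 35.7]
tcp_rot: [-3.138, 0.0, -0.118]
contact_force: [1.4, 11.9, 5.4]
grip_width: 0.1
time: 33.12
tool_pos: [685.5, -143.9, 35.7]
tcp_rot: [-3.137, -0.0, -0.118]
contact_force: [2.9, 15.6, 5.9]
grip_width: 0.2
```

Bar30 is stopped at the back wall, with force rising to 15.6 N and no more motion. The mug is too close to bar24 for the gripper body, so I first nudge bar24 about 38 mm away from it with the closed fingertips.

```bash
python3 -m handwheel '[[[1,10,0],[0,0,0]],[[0,5.6,20],[0,0,0]],[[0,0,35],[0,0,0]],[[-1,20,0],[0,0,0.02]],[[-2,40,0],[0,0,0.03]],[[-3,45,0],[0,0,0.03]],[[-3,45,0],[0,0,0.03]],[[-3,45,0],[0,0,0.03]],[[-3,45,0],[0,0,0.03]],[[-3,45,0],[0,0,0.03]],[[-2,45,0],[0,0,0.03]],[[-1,40,0],[0,0,0]]]'; python3 -m handwheel '[[[0,0,0],[0,0,0]],[[0,0,0],[0,0,0]]]'
python3 - <<'E'
from h import *
bars(("bar24",)); print(get_obs()['joint_positions'].round(2))
E
```

```text
time: 34.62
tool_pos: [664.0, 239.9, 90.3]
tcp_rot: [3.141, 0.001, 0.112]
contact_force: [0.1, -0.5, 1.2]
grip_width: 0.7
time: 34.88
tool_pos: [664.5, 237.7, 90.2]
tcp_rot: [3.141, 0.001, 0.111]
contact_force: [0.0, 0.5, 0.7]
grip_width: 0.5
top bar24 [649.5 269.7] 16.13 L 56 W 20.3 area/L 7.9
scene bar24 [633.9 205.4] 101.98 L 91 W 20.9 area/L 8.4
[ 0.23  0.81  1.14 -0.    1.19  1.7 ]
```

```bash
python3 -m handwheel '[[[1,0,-25],[0,0,0]],[[0,0,-25],[0,0,0]],[[0,0,-12],[0,0,0]],[[0,0,-4.5],[0,0,0]],[[0,0,0],[0,0,0]]]'; python3 -m handwheel '[[[-5,0,0],[0,0,0]],[[-5,0,0],[0,0,0]],[[-6,0,0],[0,0,0]],[[-6,0,0],[0,0,0]],[[-6,0,0],[0,0,0]],[[-6,0,0],[0,0,0]],[[-6,0,0],[0,0,0]],[[-5,0,0],[0,0,0]],[[0,0,0],[0,0,0]]]'; python3 -m handwheel '[[[8,0,0],[0,0,0]],[[5,0,15],[0,0,0]],[[0,0,30],[0,0,0]],[[20,40,20],[0,0,0]],[[0,50,0],[0,0,0]],[[0,50,0],[0,0,0]],[[0,0,0],[0,0,0]]]'
python3 - <<'E'
from h import *
bars(("bar24",),{"bar24":(596,238)}); c=capture("top"); save(c,"t8",(120,90,290,250),3.5)
E
```

```text
time: 35.6
tool_pos: [666.3, 237.8, 24.5]
tcp_rot: [3.142, -0.001, 0.11]
contact_force: [0.4, 0.1, 0.5]
grip_width: 0.2
time: 36.72
tool_pos: [619.9, 238.1, 23.7]
tcp_rot: [3.141, 0.002, 0.111]
contact_force: [1.0, -0.4, 1.0]
grip_width: 0.5
time: 37.6
tool_pos: [652.8, 382.2, 89.3]
tcp_rot: [-3.141, -0.0, 0.115]
contact_force: [0.2, -0.9, -0.0]
grip_width: 0.3
top bar24 [596.5 237.6] 96.64 L 140 W 26.1 area/L 25.4
scene bar24 [597.4 237.5] 96.56 L 139 W 26.0 area/L 25.2
```

View pics/t8.png

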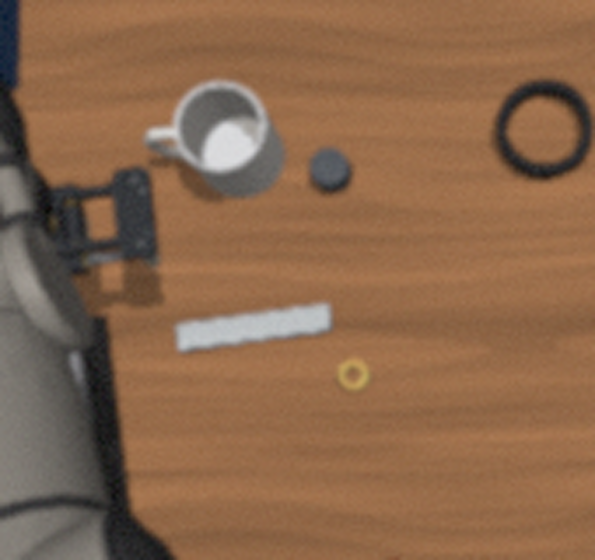

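```bash
python3 -m handwheel '[[[-6,-10,0],[0,0,0.175]],[[-7,-14,0],[0,0,0.175]],[[-7,-14,0],[0,0,0.175]],[[-7,-14,0],[0,0,0.175]],[[-7,-14,0],[0,0,0.175]],[[-7,-14,0],[0,0,0.175]],[[-7,-12,0],[0,0,0.175]],[[-7,-10,0],[0,0,0.175]],[[-5.5,-8.6,0],[0,0,0.174]],[[0,0,0],[0,0,0]],[[0,0,-20],[0,0,0]]]' 0.45; python3 -m handwheel '[[[0,0,-20],[0,0,0]],[[0,0,-15],[0,0,0]],[[0,0,-7],[0,0,0]],[[0,0,0],[0,0,0]],[[0,0,0],[0,0,0]]]'
```

```text
time: 39.12
tool_pos: [595.2, 267.0, 71.0]
tcp_rot: [3.137, -0.001, 1.679]
contact_force: [-0.2, 0.6, 0.3]
grip_width: 50.7
time: 39.75
tool_pos: [593.9, 267.6, 27.8]
tcp_rot: [3.14, -0.0, 1.684]
contact_force: [0.7, 0.1, -0.3]
grip_width: 50.7
```

```bash
python3 -m handwheel '[[[0,0,-2],[0,0,0]],[[0,0,-1.6],[0,0,0]],[[0,0,0],[0,0,0]]]'; python3 -m handwheel '[[[0,0,0],[0,0,0]],[[0,0,0],[0,0,0]],[[0,0,0],[0,0,0]],[[0,0,0],[0,0,0]]]' 1; python3 -m handwheel '[[[0,0,6],[0,0,0]],[[0,0,10],[0,0,0]],[[0,0,12],[0,0,0]],[[0,0,12],[0,0,0]],[[0,0,5],[0,0,0]],[[0,0,0],[0,0,0]]]'
```

```text
time: 40.12
tool_pos: [593.3, 267.4, 23.4]
tcp_rot: [-3.142, 0.0, 1.685]
contact_force: [1.1, 0.2, -0.2]
grip_width: 50.2
time: 40.62
tool_pos: [593.4, 267.5, 23.5]
tcp_rot: [3.141, -0.0, 1.685]
contact_force: [0.7, -0.4, 0.2]
grip_width: 23.9
time: 41.38
tool_pos: [593.6, 267.5, 69.1]
tcp_rot: [3.141, -0.0, 1.685]
contact_force: [0.4, -0.4, -3.4]
grip_width: 23.7
```

```bash
python3 -m handwheel '[[[1.5,-15,0],[0,0,-0.02]],[[3,-28,0],[0,0,-0.02]],[[4,-36,0],[0,0,-0.02]],[[4,-36,0],[0,0,-0.02]],[[4,-36,0],[0,0,-0.02]],[[4,-36,0],[0,0,-0.02]],[[4,-36,0],[0,0,-0.02]],[[4,-36,0],[0,0,-0.02]],[[4,-36,0],[0,0,-0.02]],[[4,-33,0],[0,0,-0.02]],[[2.7,-24,0],[0,0,-0.02]],[[1,-10.7,0],[0,0,-0.015]]]'; python3 -m handwheel '[[[0,0,-14],[0,0,0]],[[0,0,-12],[0,0,0]],[[0,0,-8],[0,0,0]],[[0,0,0],[0,0,0]],[[0,0,0],[0,0,0]]]'
python3 - <<'E'
from h import *
s=capture("scene"); save(s,"s9",(165,190,325,320),5)
M=np.array([605.9,-200.7]);rx=np.array([-.1198,-.9928]);ry=np.array([.9928,-.1198])
for n,z,x,y in(("nose corners",23,-8,3),("",23,-8,27)): p=w2px(s,[*(M+x*rx+y*ry),z]); print(n,((p-[165,190])*5).round())
E
```

```text
time: 42.88
tool_pos: [633.3, -96.9, 68.1]
tcp_rot: [-3.141, -0.0, 1.447]
contact_force: [0.0, 0.2, -3.0]
grip_width: 23.5
time: 43.5
tool_pos: [633.8, -95.0, 34.5]
tcp_rot: [3.141, 0.0, 1.45]
contact_force: [-0.4, -0.4, -2.2]
grip_width: 23.7
nose corners [273. 329.]
 [270. 371.]
```

View pics/s9.png

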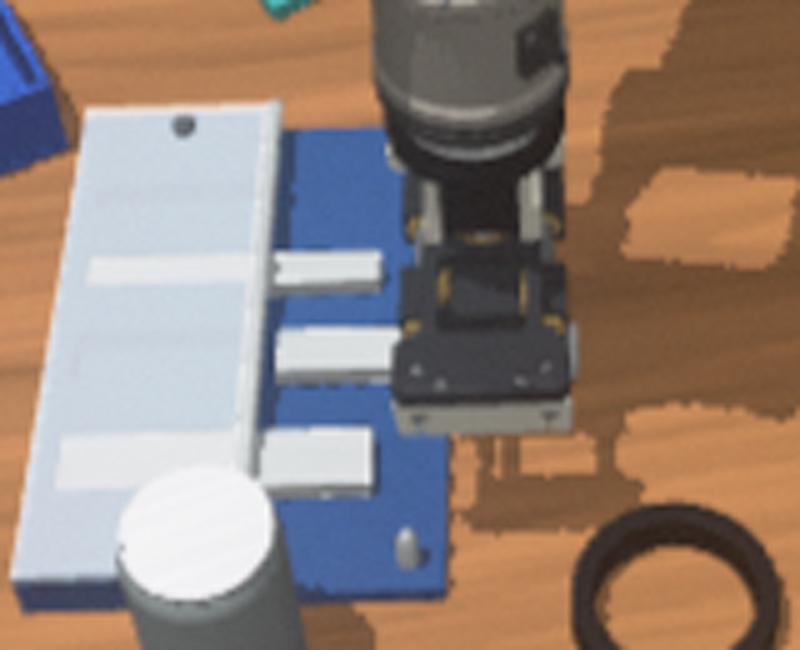

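Bar18 and bar30 are both home and bar24's nose lines up at (277,350). I insert it.

```bash
python3 -m handwheel '[[[-0.6,-5,0],[0,0,0]],[[-0.7,-6,0],[0,0,0]],[[-0.7,-6,0],[0,0,0]],[[-0.7,-6,0],[0,0,0]],[[0,0,0],[0,0,0]]]'
python3 -m handwheel '[[[0,0,-0.6],[0,0,0]],[[-1.2,-10,0],[0,0,0]],[[-1.2,-10,0],[0,0,0]],[[-1.2,-10,0],[0,0,0]],[[-1.2,-10,0],[0,0,0]],[[-1.2,-10,0],[0,0,0]],[[0,0,0],[0,0,0]]]'
```

```text
time: 44.18
tool_pos: [630.8, -119.0, 34.4]
tcp_rot: [3.141, 0.0, 1.449]
contact_force: [-0.8, 0.8, -2.9]
grip_width: 23.6
time: 45.05
tool_pos: [624.8, -169.4, 33.9]
tcp_rot: [3.141, 0.0, 1.449]
contact_force: [0.7, 0.8, -2.5]
grip_width: 23.5
```

```bash
python3 -m handwheel '[[[-0.8,-7,0],[0,0,0]],[[-0.8,-7,0],[0,0,0]],[[-0.2,-2,0],[0,0,0]],[[0,0,0],[0,0,0]]]';python3 -m handwheel '[[[-0.2,-1.5,0],[0,0,0]],[[-0.2,-1.5,0],[0,0,0]],[[0,0,0],[0,0,0]]]';python3 -m handwheel '[[[-0.2,-1.5,0],[0,0,0]],[[0,0,0],[0,0,0]]]'
```

```text
time: 45.55
tool_pos: [623.1, -184.5, 33.9]
tcp_rot: [3.141, 0.0, 1.45]
contact_force: [0.7, -0.1, -2.1]
grip_width: 23.5
time: 45.92
tool_pos: [622.7, -187.3, 33.9]
tcp_rot: [3.141, 0.0, 1.45]
contact_force: [0.1, -0.0, -2.2]
grip_width: 23.5
time: 46.18
tool_pos: [622.6, -188.2, 33.8]
tcp_rot: [-3.142, -0.001, 1.45]
contact_force: [0.2, 3.4, -0.7]
grip_width: 24.0
```

```bash
python3 -m handwheel '[[[-0.2,-1.5,0],[0,0,0]],[[0,0,0],[0,0,0]]]';python3 -m handwheel '[[[-0.2,-1.5,0],[0,0,0]],[[0,0,0],[0,0,0]]]'; python3 -m handwheel '[[[0,0,-0.5],[0,0,0]],[[0,0,0],[0,0,0]],[[0,0,0],[0,0,0]]]' 0.65;  python3 -m handwheel '[[[0,2,10],[0,0,0]],[[0,0,20],[0,0,0]],[[0,0,35],[0,0,0]],[[0,20,20],[0,0,0]],[[-6,40,0],[0,0,0]],[[-10,45,0],[0,0,0]],[[-10,45,0],[0,0,0]],[[0,0,0],[0,0,0]]]'
python3 - <<'E'
from h import *
s=capture("scene"); c=capture("top")
a=cv2.resize(s["img"][200:320,165:300,::-1],None,fx=3.4,fy=3.4,interpolation=2); b=cv2.resize(c["img"][200:290,110:190,::-1][:,:],None,fx=3.4,fy=3.4,interpolation=2)
b=cv2.resize(c["img"][170:290,110:200,::-1],None,fx=3.4,fy=3.4,interpolation=2)
cv2.imwrite("pics/s10.png",np.hstack([a,b]))
E
```

```text
time: 46.42
tool_pos: [622.5, -188.3, 33.9]
tcp_rot: [-3.141, -0.003, 1.45]
contact_force: [1.6, 8.6, -1.3]
grip_width: 23.8
time: 46.68
tool_pos: [622.5, -188.4, 33.8]
tcp_rot: [-3.141, -0.004, 1.45]
contact_force: [2.2, 13.9, -0.2]
grip_width: 23.7
time: 47.05
tool_pos: [622.5, -188.7, 33.4]
tcp_rot: [-3.141, -0.004, 1.45]
contact_force: [2.3, 12.9, 0.7]
grip_width: 32.2
time: 48.05
tool_pos: [595.1, -35.8, 118.6]
tcp_rot: [-3.141, -0.0, 1.454]
contact_force: [-0.2, -0.5, -1.4]
grip_width: 32.1
```

View pics/s10.png

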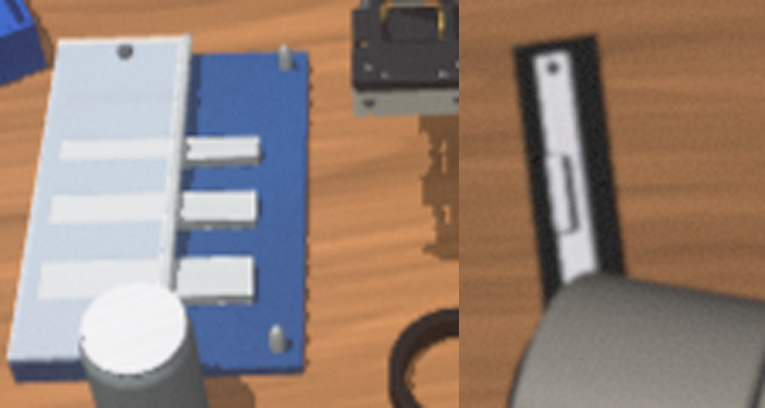

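```bash
python3 - <<'E'
from h import *
for cam in("scene","top"):
    c=capture(cam)
    for P in((578.8,411),(341.2,377)):
        u,v=w2px(c,[*P,18]); r=5; U,V=int(round(u)),int(round(v)); im=c["img"].astype(float).min(2)[V-r:V+r+1,U-r:U+r+1]
        vv,uu=np.mgrid[V-r:V+r+1,U-r:U+r+1]; t=np.percentile(im,75); k=np.clip(t-im-20,0,None)*(np.hypot(uu-u,vv-v)<3.2)
        print(cam,(round(u,1),round(v,1)), px2w(c,(uu*k).sum()/k.sum(),(vv*k).sum()/k.sum(),18)[:2].round(1) if k.sum() else None, k.max())
    print([(w(c,d["xyz"]).round(0).tolist(),round(d["score"],2)) for d in spot_in("keeper",cam)[:3]])
E
python3 -m handwheel '[[[-5,20,10],[0,0,-0.11]],[[-8,35,10],[0,0,-0.15]],[[-10,40,10],[0,0,-0.15]],[[-10,40,0],[0,0,-0.15]],[[-10,40,0],[0,0,-0.15]],[[-10,40,0],[0,0,-0.15]],[[-10,40,0],[0,0,-0.15]],[[-10,40,0],[0,0,-0.15]],[[-10,40,0],[0,0,-0.15]],[[-10,35,0],[0,0,0]],[[-8,25,0],[0,0,0]],[[0,0,0],[0,0,0]]]' 0.45
```

```text
scene (np.float64(459.0), np.float64(217.0)) [579.4 410.7] 81.0
scene (np.float64(413.9), np.float64(157.0)) [339.9 377.6] 80.0
[([479.0, 387.0, 18.0], 0.97), ([605.0, -211.0, 30.0], 0.61), ([682.0, -176.0, 21.0], 0.45)]
top (np.float64(136.9), np.float64(189.5)) [579.  410.1] 94.0
top (np.float64(146.8), np.float64(264.8)) None 0.0
[([489.0, 392.0, 17.0], 0.94)]
time: 49.85
tool_pos: [495.0, 356.1, 148.0]
tcp_rot: [3.142, 0.0, 0.141]
contact_force: [0.2, -0.3, -0.5]
grip_width: 50.5
```

```bash
python3 -m handwheel '[[[-18,19,0],[0,0,0]],[[-17,19,0],[0,0,0]],[[0,0,-20],[0,0,0]],[[0,0,-30],[0,0,0]],[[0,0,-25],[0,0,0]],[[0,0,0],[0,0,0]],[[0,0,0],[0,0,0]]]' 
python3 - <<'E'
from h import *
c=capture("scene"); save(c,"s11",(380,130,500,250),4)
E
```

```text
time: 50.72
tool_pos: [461.2, 392.8, 74.3]
tcp_rot: [-3.141, -0.001, 0.139]
contact_force: [-0.9, -0.4, 0.0]
grip_width: 50.1
```

View pics/s11.png

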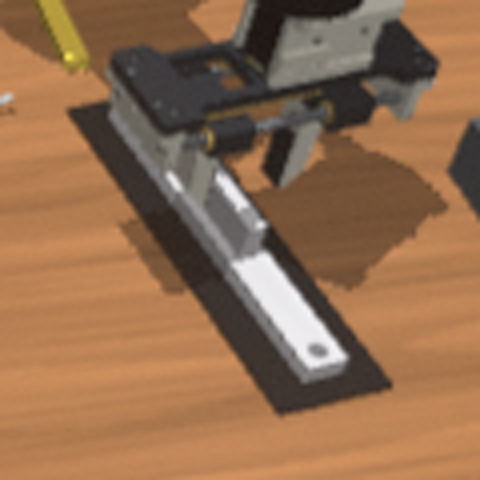

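```bash
python3 -m handwheel '[[[-1,1,-12],[0,0,0]],[[0,0,-12],[0,0,0]],[[0,0,-5],[0,0,0]],[[0,0,-2.2],[0,0,0]],[[0,0,0],[0,0,0]]]'; python3 -m handwheel '[[[0,0,0],[0,0,0]],[[0,0,0],[0,0,0]],[[0,0,0],[0,0,0]],[[0,0,0],[0,0,0]]]' 1; python3 -m handwheel '[[[0,0,6],[0,0,0]],[[0,0,10],[0,0,0]],[[0,0,15],[0,0,0]],[[0,0,15],[0,0,0]],[[0,0,10],[0,0,0]],[[0,0,0],[0,0,0]]]'
```

```text
time: 51.4
tool_pos: [459.1, 394.3, 42.0]
tcp_rot: [3.141, 0.0, 0.14]
contact_force: [0.1, -0.8, 0.2]
grip_width: 50.6
time: 51.9
tool_pos: [459.1, 394.3, 42.2]
tcp_rot: [3.142, -0.0, 0.14]
contact_force: [-0.4, -0.7, -0.1]
grip_width: 15.2
time: 52.65
tool_pos: [459.6, 394.6, 99.4]
tcp_rot: [-3.141, -0.002, 0.14]
contact_force: [-0.5, 0.8, -1.9]
grip_width: 13.9
```

```bash
python3 -m handwheel '[[[6,-20,0],[0,0,-0.02]],[[12,-40,0],[0,0,-0.02]],[[14,-48,0],[0,0,-0.02]],[[14,-48,0],[0,0,-0.02]],[[14,-48,0],[0,0,-0.02]],[[14,-48,0],[0,0,-0.02]],[[14,-48,0],[0,0,-0.02]],[[14,-48,0],[0,0,-0.02]],[[14,-48,0],[0,0,-0.02]],[[14,-48,0],[0,0,-0.02]],[[12,-40,0],[0,0,-0.02]],[[8,-25,0],[0,0,-0.02]]]'; python3 -m handwheel '[[[4.2,-14.2,0],[0,0,-0.018]],[[0,0,-10],[0,0,0]],[[0,0,-10],[0,0,0]],[[0,0,0],[0,0,0]],[[0,0,0],[0,0,0]]]'
python3 - <<'E'
from h import *
c=capture("scene"); save(c,"s12",(180,190,320,315),5); np.save("s12.npy",c,allow_pickle=True)
o=get_obs(); z=o["tool_pos"][2]-38.2+14; print(z)
for P in((495.1,-114.8),(733.9,-143.6)):
    print("hole expected crop px",((w2px(c,[*P,z])-[180,190])*5).round(),"pin tip",((w2px(c,[*P,32])-[180,190])*5).round())
E
```

```text
time: 54.15
tool_pos: [608.4, -118.1, 97.3]
tcp_rot: [3.141, 0.001, -0.104]
contact_force: [-0.2, 0.9, -2.8]
grip_width: 13.7
time: 54.78
tool_pos: [613.3, -128.1, 78.1]
tcp_rot: [3.142, 0.0, -0.117]
contact_force: [0.3, 0.9, -3.1]
grip_width: 13.7
54.20462359490841
hole expected crop px [337.  86.] pin tip [340. 116.]
hole expected crop px [324. 504.] pin tip [328. 532.]
```

The picture limit is reached, so I locate the holes numerically from here.

```bash
cat >> h.py <<'E'
def holes(z,cams=("scene","top"),pts=((495.1,-114.8),(733.9,-143.6)),rr=4):
    for cam in cams:
        c=capture(cam)
        for P in pts:
            u,v=w2px(c,[*P,z]); r=6; U,V=int(round(u)),int(round(v)); im=c["img"].astype(float).min(2)[V-r:V+r+1,U-r:U+r+1]
            vv,uu=np.mgrid[V-r:V+r+1,U-r:U+r+1]; near=np.hypot(uu-u,vv-v)<rr; t=np.percentile(im[near],75); k=np.clip(t-im-20,0,None)*near
            print(cam,P,"->",px2w(c,(uu*k).sum()/k.sum(),(vv*k).sum()/k.sum(),z)[:2].round(1) if k.sum() else None,"bright",round(t),"dark",im[near].min())
E
python3 -c "
from h import *
holes(54.2)"
```

```text
scene (495.1, -114.8) -> [ 487.3 -115.6] bright 146 dark 31.0
scene (733.9, -143.6) -> [ 734.6 -142.3] bright 238 dark 86.0
top (495.1, -114.8) -> None bright 116 dark 110.0
top (733.9, -143.6) -> None bright 150 dark 132.0
```

```bash
python3 -m handwheel '[[[0,-0.3,-4],[0,0,0]],[[0,0,-4],[0,0,0]],[[0,0,-2],[0,0,0]],[[0,0,-2],[0,0,0]],[[0,0,0],[0,0,0]]]'; python3 -m handwheel '[[[0,0,-2],[0,0,0]],[[0,0,-2],[0,0,0]],[[0,0,0],[0,0,0]]]'; python3 -c "
from h import *
print(get_obs()['moment'].round(3))
holes(36,('scene',))"
```

```text
time: 55.55
tool_pos: [613.2, -129.2, 65.9]
tcp_rot: [3.142, 0.0, -0.118]
contact_force: [-0.5, 0.6, -2.2]
grip_width: 14.2
time: 55.92
tool_pos: [613.2, -129.2, 61.9]
tcp_rot: [3.142, 0.0, -0.118]
contact_force: [0.3, -0.7, -2.5]
grip_width: 14.0
[ 0.025  0.039 -0.007]
scene (495.1, -114.8) -> [ 487.6 -115.7] bright 127 dark 33.0
scene (733.9, -143.6) -> [ 732.1 -143.5] bright 234 dark 127.0
```

```bash
python3 -m handwheel '[[[0,0,-3],[0,0,0]],[[0,0,-3],[0,0,0]],[[0,0,-3],[0,0,0]],[[0,0,0],[0,0,0]]]'; python3 -m handwheel '[[[0,0,-2],[0,0,0]],[[0,0,-1.5],[0,0,0]],[[0,0,0],[0,0,0]]]'; python3 -m handwheel '[[[0,0,-1],[0,0,0]],[[0,0,0],[0,0,0]]]'
```

```text
time: 56.48
tool_pos: [613.1, -129.2, 52.7]
tcp_rot: [-3.142, 0.001, -0.118]
contact_force: [-0.1, 0.2, -2.4]
grip_width: 14.3
time: 56.85
tool_pos: [613.2, -129.2, 49.5]
tcp_rot: [3.142, 0.0, -0.118]
contact_force: [0.4, -0.4, -3.1]
grip_width: 13.9
time: 57.1
tool_pos: [613.3, -129.2, 48.6]
tcp_rot: [3.142, 0.0, -0.118]
contact_force: [-0.1, 0.2, -2.5]
grip_width: 13.6
```

```bash
python3 -m handwheel '[[[0,0,-0.8],[0,0,0]],[[0,0,0],[0,0,0]]]'; python3 -m handwheel '[[[0,0,-0.8],[0,0,0]],[[0,0,0],[0,0,0]]]'
```

```text
time: 57.35
tool_pos: [613.4, -129.3, 48.3]
tcp_rot: [3.141, -0.0, -0.118]
contact_force: [-2.4, 0.5, 1.1]
grip_width: 13.7
time: 57.6
tool_pos: [613.4, -129.3, 48.2]
tcp_rot: [3.141, -0.001, -0.118]
contact_force: [-4.1, 1.1, 7.6]
grip_width: 14.0
```

The keeper bottoms at 48.2, as predicted. I release, retreat and check.

```bash
python3 -m handwheel '[[[0,0,0.5],[0,0,0]],[[0,0,0],[0,0,0]],[[0,0,0],[0,0,0]],[[0,0,8],[0,0,0]],[[0,0,25],[0,0,0]],[[0,0,40],[0,0,0]],[[0,0,50],[0,0,0]],[[0,0,30],[0,0,0]],[[-25,25,20],[0,0,0]],[[-30,45,20],[0,0,0]],[[-20,50,0],[0,0,0]],[[-20,50,0],[0,0,0]]]' 0.5; python3 -m handwheel '[[[0,50,0],[0,0,0]],[[0,50,0],[0,0,0]],[[0,50,0],[0,0,0]],[[0,0,0],[0,0,0]],[[0,0,0],[0,0,0]]]'
python3 - <<'E'
from h import *
holes(24,rr=3.2)
M=np.array([605.9,-200.7]);rx=np.array([-.1198,-.9928]);ry=np.array([.9928,-.1198])
import itertools
old={"top":np.load("top0.npy",allow_pickle=True).item()["img"],"scene":np.load("scene0.npy",allow_pickle=True).item()["img"]}
for cam in("scene","top"):
    c=capture(cam); d=np.abs(c["img"].astype(int)-old[cam]).max(2)
    # inner ends of bars through roof, brightness profile along each pocket axis
    for n,y in((18,-36),(24,15),(30,72)):
        pr=[]
        for x in range(60,97,3):
            u,v=w2px(c,[*(M+x*rx+y*ry),22]).round().astype(int); pr.append(int(c["img"][v,u].min()))
        print(cam,n,pr)
    for n,P in dict(bush=(550,146,14),slug=(740,161,30),tape1=(771+38,-34,24),tape2=(771-38,-34,24),mug=(760,247,90),can=(775,-221,120),oil=(618,-413,150),driver=(420,135,15),scraps=(480,-300,50),keeperfin=(614.5,-129,52),red=(390,-270,12),turq=(343,-130,12),yellow=(300,353,12)).items():
        u,v=w2px(c,P).round().astype(int); print(n,int(np.median(d[v-4:v+5,u-4:u+5])),end="; ")
    print()
print(get_obs()["tool_pos"])
E
```

```text
time: 59.1
tool_pos: [517.5, 42.0, 241.6]
tcp_rot: [-3.141, -0.002, -0.119]
contact_force: [0.7, -0.4, -0.5]
grip_width: 45.8
time: 59.72
tool_pos: [518.2, 190.4, 240.8]
tcp_rot: [3.141, -0.0, -0.118]
contact_force: [-0.3, 0.7, 0.2]
grip_width: 46.2
scene (495.1, -114.8) -> [ 496.2 -114.3] bright 226 dark 135.0
scene (733.9, -143.6) -> [ 735.5 -142.4] bright 196 dark 119.0
top (495.1, -114.8) -> [ 496.1 -115.5] bright 191 dark 136.0
top (733.9, -143.6) -> [ 734.3 -143.7] bright 199 dark 116.0
scene 18 [226, 225, 227, 227, 227, 227, 227, 227, 212, 200, 200, 202, 210]
scene 24 [227, 228, 228, 228, 228, 228, 228, 228, 224, 202, 200, 201, 211]
scene 30 [227, 227, 227, 226, 227, 227, 228, 226, 223, 203, 200, 206, 216]
bush 2; slug 2; tape1 3; tape2 3; mug 2; can 2; oil 2; driver 3; scraps 3; keeperfin 3; red 3; turq 4; yellow 34; 
top 18 [183, 183, 185, 183, 185, 184, 182, 185, 181, 167, 162, 160, 161]
top 24 [187, 185, 184, 186, 186, 188, 184, 187, 179, 167, 159, 160, 162]
top 30 [182, 183, 184, 182, 185, 185, 187, 181, 171, 161, 161, 162, 162]
bush 105; slug 5; tape1 5; tape2 5; mug 6; can 6; oil 7; driver 6; scraps 6; keeperfin 7; red 5; turq 7; yellow 44; 
[518.52216254 189.55666257 240.73494632]
```

```bash
python3 - <<'E'
from h import *
old=np.load("scene0.npy",allow_pickle=True).item()["img"]; c=capture("scene")
f=lambda im:np.argwhere((im[:,:,0]>150)&(im[:,:,1]>150)&(im[:,:,2]<110)).mean(0).round(1) 
g=lambda im:f(im[100:160,360:420])
print(g(old),g(c["img"]))
print(bot.close_job())
E
```

```text
[30.4 32.6] [31.6 33.8]
the job is handed in; nothing more can be done
None
```

I finished the job and handed it in at about 60 s of robot time, with the arm clear of everything. I got no verdict.

- **Keeper out:** I lifted it off the pins and laid it flat, fin up, on the middle of the mat. It stayed there until I picked it up again.
- **Bars:** bar18, bar24 and bar30 were on the bench; bar12 was absent. Each went into its own pocket until it stopped against the back wall, at about 10–16 N. I nudged bar24 about 38 mm away from the mug first so the gripper would fit. Bar30 got its last push with the closed fingertips because the can was in the gripper's way.
- **Keeper back:** it slid over both pins without catching, bottomed at the expected height, and I released it.

**Last checks**
- **Bars:** both cameras show the bars' inner ends about 84–85 mm into the pockets, which is fully home.
- **Keeper:** its holes measured within 2 mm of the pin positions in both cameras. Its fin looks the same as at the start.
- **Bystanders:** the bush, slug, tape, mug, can, oil, driver, scrap box and the red and turquoise look-alikes are unchanged in the scene camera.

**Not settled**
- **Bush, top camera:** the check there differed strongly, probably because the arm was in the way.
- **Yellow look-alike:** my comparison spot differed in both cameras, and a colour check then showed it 1.2 px off its starting place. I never went near it, so I put this down to shadow or the arm, but did not confirm it.
- **Pin_a hole while lowering:** its reading was unusable because of the gripper, so I lowered by force there.
- **Pictures:** I reached the 16-picture limit, so the final checks are numbers only.

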